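# Unlock the treat box and hold the key turned

## Robot

A 7-joint arm with a two-finger parallel gripper is mounted at the origin on the work surface. World frame = base frame: x ahead of the robot, y to its left, z up, the work surface at z = 0. Lengths are in m, angles in rad, forces in N, time in s.
With the tool pointing down it reaches from about 0.4 to 0.875 m from the base axis. Payload 6.5 kg.
Tool frame: the origin (TCP) lies between the finger pads; the fingertips stand 11 mm ahead of it and the grasp point (between the pads) lies 8 mm behind it; z points along the fingers, y is the line along which they close (so a half turn about z gives the same grasp; the last joint's range is limited). The gripper opens to 85 mm and grips with 20 to 120 N. Pads are 22 mm wide; open, the fingers measure 114 mm over their backs; the gripper's body (76 mm by 85 mm) begins 54 mm behind the grasp point. The pads swing forward as they close: fully open they stand 13 mm farther back than shut.
Start: joints at [1.038, 0.536, -0.004, 1.538, 0.003, 1.067, -0.071], TCP at [0.293, -0.58, 0.242] pointing down, gripper open.
Joint ranges: [-2.7, 2.7], [-0.37, 2.16], [-1.27, 1.26], [0.24, 2.4], [-1.31, 4.45], [0.19, 1.91], [-2.76, 2.76]. Speed limits (rad/s): [2.39, 2.39, 3.14, 3.14, 3.14, 3.14, 3.14].

## Interface

Orientations are given as a unit quaternion [w, x, y, z].
In Python, from station import r gives the robot as it stands.
- The arm moves only by the shell command python3 -m crank 'ROWS'. ROWS is JSON, a list of rows, each an object with "fingers": the finger opening in cm, from 0 to 8.54; "linear": the shift along the tool's x, y, z in cm, a list of three; "roll": the turn about the tool's z in rad. In form: [{"fingers": fingers, "linear": [x, y, z], "roll": roll}, ...]. A call has 1 to 8 rows; each row is the pose to reach, as a shift and turn from the pose commanded when the call began, along the tool's axes at that moment; what a row does not reach only later rows make up. A row lasts 1/12 s, in which the tool goes at most 41.7 mm and 7.16 degrees, less where a joint would pass 70% of its speed; a pose out of reach is approached as far as the arm can. A call with a gripper value outside its range is refused whole. The fingers move at their own pace and stop on an object; the grip force is fixed at half the most. Time passes only in rows, so rows that repeat a pose let the fingers close. It gives the time, the measured TCP pose, the force, the opening and the grip force at its end, in the units of the state.
- r.sense(): the state, without advancing time (a new reading comes with each control period).
- r.capture(name): name is "scene" or "top" or "wrist"; returns a dict with "image" (384x512x3 uint8, red, green, blue), "vfov" (degrees; the focal length in pixels is half the picture's height over the tangent of half this angle, whatever the lens; pixels are square), "cx", "cy" (the principal point, pixels), "pose" (4x4, takes a point from camera to world coordinates). Camera axes: x right, y down, z forward; pixel columns grow to the right and rows downward; lengths in m; the calibration is good to about 2 mm. A picture is of the moment at which its call begins. There is no depth.
- r.hand_in(): hands the job in; it is judged then, once.
The state is a dict: "t": time; "joint_positions": joint angles; "qd": joint speeds; "joint_efforts": joint torques, N m; "tcp_pos": TCP position; "tool_rot": TCP orientation; "force": force on the tool from outside, world axes, zero at the start; "moment": the same for the moment, N m; "grip_width": finger opening in m; "grip_force": force on a finger pad.
Only numpy, scipy, OpenCV 4.12 (cv2) and the standard library are available. Lean on these libraries where they do the work, as an engineer would, in place of code of your own. Each camera call takes 0.05 s, during which the arm holds its last target. There are 200 camera calls.

## Task

The key to the blue treat box is hidden inside the spool of baker's twine on the wooden stand. Slide the spool up off its post and stand it upright on the round cork mat, then take the red-headed key from the post and work it into the brass lock in the box lid, wiggling it past the sticky pins until its head sits fully home. Then turn the lock a full quarter turn clockwise (seen from above), against the spring to its stop, and finish still gripping it and holding it turned, so that I can lift the lid; leave everything else on the counter where it is.

Things in the scene. Friction and masses are not known exactly. Their poses are not given: they have to be found in the camera images.
- spool: Spool of red and white baker's twine, a stiff tube standing upright: 60 mm outer diameter, 42 mm bore, 80 mm tall, 0.15 kg or so. Starts slid over the post of the stand, resting on the stand's base plate, with the key inside its bore. Origin: centre of its underside; z up along its axis.
- stand: Dark wooden key stand, fixed to the counter: round base plate 100 mm in diameter and 8 mm thick with an upright post of 34 mm diameter whose top is 38 mm above the counter. A slot in the post top holds the key's blade loosely. Origin: centre of the underside.
- key: 30 g key, upright: red plastic head 36 mm tall, 28 wide (key's y), 9 thick (x); steel blade below, 26 mm long, 14 wide (y), 4.5 thick (x), rounded tip. Origin: centre of the head's underside (shoulder); z up, blade along -z. Starts loosely in the post's slot, shoulder on the post top, head top at 74 mm, 14 mm below the spool's rim; lifts straight out. Fits the lock either way round.
- mat: Round cork mat, fixed to the counter, 96 mm in diameter, 4 mm thick. Origin: centre of the underside.
- lockbox: Blue steel treat box, fixed to the counter: 140 mm (its x) by 150 mm (its y), lid top 85 mm above the counter. A brass lock cylinder 39 mm in diameter stands 7 mm proud of the lid, 25 mm from the box's centre towards the box's -x side. Origin: centre of the underside.
- keyhole (a point): Keyhole mouth centre, in the brass cylinder's flat top, 92 mm above the counter; turns with it; z up. Slot 16 mm along this y, 6.5 along x, 29 deep, 3 mm bevel at the mouth. Two sticky spring pins stick out 3 mm from its long sides, 10 and 18 mm down: passing takes some 10 N slowly while rocking a few degrees about z, over 20 N straight. Home: shoulder on the cylinder top, key's origin here.
- plug (a joint): Turn of the lock cylinder in rad: 0 with the slot along the box's y (rest), growing clockwise seen from above, hard stop at 1.57 (a quarter turn). The key has about 0.2 rad of turning play in the slot, so turn it a little past a quarter to bring the cylinder to its stop. A spring turns it back when let go; holding it at the stop takes about 0.2 N m.
- oil: Bystander: amber glass oil bottle with cork, 60 mm diameter, 200 mm tall; origin centre of underside.
- bowl: Bystander: white bowl, 124 mm across the rim, 55 mm tall; origin centre of underside.
- tumbler: Bystander: upturned glass tumbler, 72 mm across, 95 mm tall; origin centre of underside.
- cutter: Bystander: steel ring cutter, 60 mm diameter, 25 mm tall; origin centre of underside.
- tart_a: Bystander: small tart, 64 mm diameter, 30 mm tall; origin centre of underside.
- tart_b: Bystander: another such tart; origin centre of underside.
- jar: Bystander: glass jar with steel cap, 72 mm diameter, 100 mm tall; origin centre of underside.
There are look-alikes about, which are no part of the job. There is more than one size of the mat; the one meant has the size given above.

How it is judged:
By the outcome, as a careful person would: the job done as asked, in the order asked, and still so for the second after the job is handed in, while the arm keeps its last pose, push and grip.
It also fails if it takes over 67 s, if anything falls off the work surface, if the arm or the gripper's body presses on something with over 40 N, if the wrist force passes 120 N, or if a joint passes its speed limit or range.

## Working session

There is one attempt and no reset: what is moved stays moved. The work goes in short steps, Python scripts to look and compute and a shell command to move; the robot and the scene stay as the last step left them, time stands still between calls to the robot, and variables do not carry over. Pictures are saved under pics/ and viewed, at most 10 in all, crops included, and the job is handed in when it is done.

```bash
mkdir -p pics; ls; python3 - <<'E'
from station import r
import cv2,numpy as np
for n in("scene","top"):
    c=r.capture(n);cv2.imwrite(f"pics/{n}0.png",c["image"][:,:,::-1]);print(n,c["vfov"],c["cx"],c["cy"],np.round(c["pose"],3).tolist())
s=r.sense();print(s["t"],s["tcp_pos"],s["tool_rot"],s["force"],s["grip_width"])
E
```

```text
pics
scene 43.03825498790658 261.56198749990216 192.40549615545677 [[-0.805, 0.476, -0.354, 0.885], [0.593, 0.643, -0.484, 0.458], [-0.003, -0.6, -0.8, 0.788], [0.0, 0.0, 0.0, 1.0]]
top 57.9883567317196 253.50187088373102 191.54350147518397 [[0.024, -0.992, 0.125, 0.497], [-1.0, -0.026, -0.008, 0.008], [0.012, -0.125, -0.992, 0.715], [0.0, 0.0, 0.0, 1.0]]
0.1 [ 0.29227118 -0.57994426  0.24149252] [-7.71846651e-04  9.72879198e-01  2.31312380e-01 -2.31106427e-04] [1.19320184 0.33197006 0.59983878] 0.08548056692334509
```

View pics/top0.png

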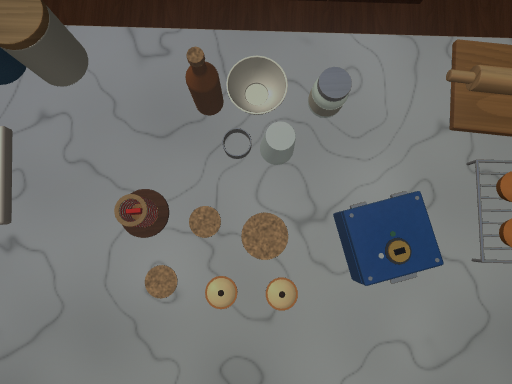

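View pics/scene0.png

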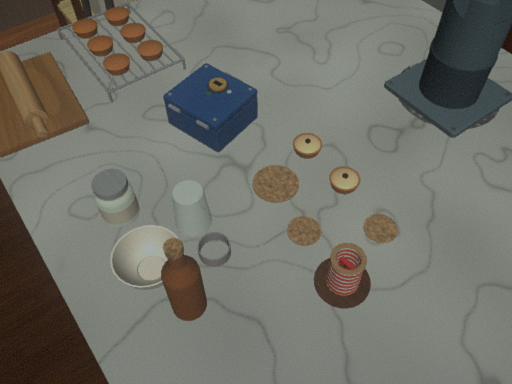

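Top view: the spool rim is at about (131,209) on the stand at (143,213), and the brass lock is at (399,251). There are three cork mats: (265,236) about 46 px across, (205,222) about 32 px and (161,281) about 32 px. The large one should be the 96 mm mat, so I'll measure them and confirm it in a crop.

```bash
cat > h.py <<'E'
from station import r
import cv2,numpy as np
from scipy.spatial.transform import Rotation as R
def ray(c,u,v):
    f=c["image"].shape[0]/2/np.tan(np.radians(c["vfov"]/2))
    P=np.array(c["pose"]);d=P[:3,:3]@np.array([(u-c["cx"])/f,(v-c["cy"])/f,1.]);return P[:3,3],d
def pt(c,u,v,z):
    o,d=ray(c,u,v);return o+d*(z-o[2])/d[2]
def pix(c,p):
    P=np.array(c["pose"]);q=P[:3,:3].T@(np.asarray(p)-P[:3,3]);f=c["image"].shape[0]/2/np.tan(np.radians(c["vfov"]/2))
    return q[0]/q[2]*f+c["cx"],q[1]/q[2]*f+c["cy"]
def blobs(c,lo,hi,amin=30):
    m=cv2.inRange(cv2.cvtColor(c["image"],cv2.COLOR_RGB2HSV),lo,hi)
    m=cv2.morphologyEx(m,cv2.MORPH_CLOSE,np.ones((3,3),np.uint8))
    return [k for k in cv2.findContours(m,cv2.RETR_EXTERNAL,cv2.CHAIN_APPROX_NONE)[0] if cv2.contourArea(k)>amin]
def poly(c,k,z): return np.array([pt(c,u,v,z)[:2] for u,v in k.reshape(-1,2)])
def togo(p,yaw=None):
    s=r.sense();M=R.from_quat(np.roll(s["tool_rot"],-1)).as_matrix()
    return M.T@(np.asarray(p)-s["tcp_pos"])*100
def tool():
    s=r.sense();M=R.from_quat(np.roll(s["tool_rot"],-1)).as_matrix()
    return s,M
E
python3 - <<'E'
from h import *
c=r.capture("top")
hsv=cv2.cvtColor(c["image"],cv2.COLOR_RGB2HSV)
for n,(u,v) in dict(spoolrim=(131,198),mat=(265,236),s=(205,222),brass=(390,251),blue=(360,230),stand=(160,213),red=(133,211)).items(): print(n,hsv[v,u])
for lo,hi,n,z in(((5,70,60),(18,200,200),"cork",.004),((15,100,100),(28,255,255),"brass",.092),((105,120,60),(120,255,255),"blue",.085),((0,200,120),(5,255,255),"red",.074)):
    for k in blobs(c,lo,hi):
        p=poly(c,k,z).astype(np.float32);(e,w,a)=cv2.minAreaRect(p);m=k.mean(0)[0]
        print(n,m.round(),"ctr",np.round(e,4),"size",np.round(w,3),"ang",round(a,1))
im=c["image"][:,:,::-1]
cv2.imwrite("pics/c1.png",cv2.resize(im[180:310,90:330],None,fx=3.3,fy=3.3,interpolation=2))
E
```

```text
spoolrim [ 16  98 102]
mat [ 16 110 111]
s [ 15 109 115]
brass [ 20 144 129]
blue [108 165 102]
stand [  9 111  62]
red [  1 192 153]
cork [281. 294.] ctr [ 0.3833 -0.0593] size [0.064 0.062] ang 1.1
cork [221. 292.] ctr [0.3835 0.0615] size [0.062 0.064] ang 1.3
cork [161. 281.] ctr [0.4021 0.1829] size [0.063 0.062] ang 3.0
cork [507. 232.] ctr [ 0.5176 -0.5172] size [0.025 0.058] ang 86.1
cork [264. 236.] ctr [ 0.4965 -0.022 ] size [0.093 0.094] ang 1.4
cork [204. 221.] ctr [0.5231 0.1004] size [0.062 0.063] ang 28.3
cork [143. 213.] ctr [0.54  0.228] size [0.104 0.098] ang 44.5
cork [506. 187.] ctr [ 0.6134 -0.5204] size [0.031 0.064] ang 86.1
cork [200.  71.] ctr [0.8511 0.1185] size [0.101 0.071] ang 2.8
cork [481.  90.] ctr [ 0.8295 -0.48  ] size [0.142 0.209] ang 86.1
cork [18. 19.] ctr [0.9493 0.5192] size [0.106 0.092] ang 5.7
brass [161. 281.] ctr [0.4135 0.1607] size [0.055 0.054] ang 47.7
brass [399. 251.] ctr [ 0.4757 -0.2595] size [0.035 0.036] ang 1.4
brass [264. 236.] ctr [ 0.4975 -0.0192] size [0.08 0.08] ang 1.4
brass [204. 221.] ctr [0.5204 0.0888] size [0.054 0.055] ang 1.4
brass [130. 210.] ctr [0.5376 0.222 ] size [0.056 0.055] ang 3.6
brass [484. 127.] ctr [ 0.7111 -0.4239] size [0.105 0.01 ] ang 85.1
brass [483. 100.] ctr [ 0.7619 -0.4269] size [0.114 0.044] ang 76.5
brass [194.  54.] ctr [0.8355 0.121 ] size [0.03  0.029] ang 2.5
brass [482.  60.] ctr [ 0.8323 -0.4254] size [0.119 0.094] ang 86.1
brass [18. 19.] ctr [0.8949 0.4556] size [0.091 0.08 ] ang 6.6
blue [388. 238.] ctr [ 0.4974 -0.2423] size [0.138 0.167] ang 16.2
```

View pics/c1.png

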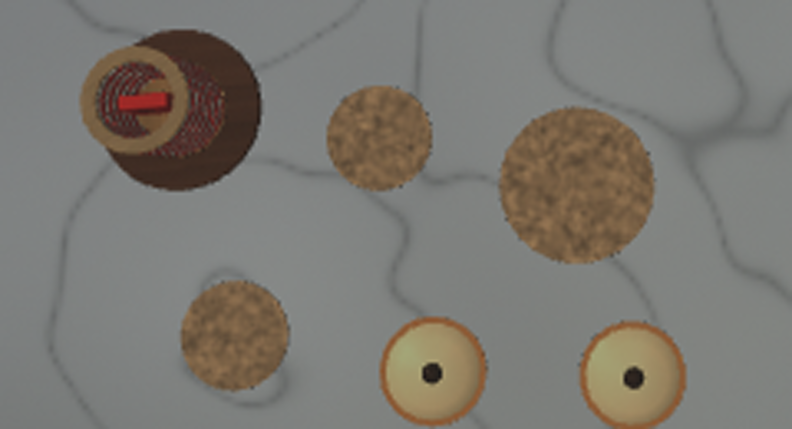

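The large mat at (265,236) measures 94 mm, against about 63 mm for the look-alikes at (205,222) and (161,281). So it is the one meant, at about (0.4965, -0.022). I'm setting out for the spool.

```bash
python3 -m crank '[{"fingers":8.5,"linear":[22,-23,0],"roll":-1.0},{"fingers":8.5,"linear":[22,-23,0],"roll":-1.0},{"fingers":8.5,"linear":[22,-23,0],"roll":-1.0},{"fingers":8.5,"linear":[22,-23,0],"roll":-1.0},{"fingers":8.5,"linear":[22,-23,0],"roll":-1.0},{"fingers":8.5,"linear":[22,-23,0],"roll":-1.0},{"fingers":8.5,"linear":[22,-23,0],"roll":-1.0},{"fingers":8.5,"linear":[22,-23,0],"roll":-1.0}]'; python3 - <<'E'
from h import *
s,M=tool();print(s["t"],s["joint_positions"].round(2),M.round(3).tolist(),togo([.539,.226,.242]),np.degrees(np.arctan2(M[1,1],M[0,1])))
E
```

```text
t: 0.82
tcp_pos: [0.3863, -0.2717, 0.2423]
tool_rot: [-0.0, 0.74, 0.673, 0.0]
force: [0.4, 0.5, 0.1]
grip_width: 0.0849
grip_force: 0.0
0.8167 [ 0.81  0.25 -0.33  1.98  0.1   0.93  0.33] [[0.094, 0.996, -0.0], [0.996, -0.094, 0.001], [0.001, -0.0, -1.0]] [50.98945645 10.52798857  0.07939572] -5.393454333246834
```

```bash
python3 -m crank '[{"fingers":8.5,"linear":[32,6.6,0],"roll":0},{"fingers":8.5,"linear":[32,6.6,0],"roll":0},{"fingers":8.5,"linear":[32,6.6,0],"roll":0},{"fingers":8.5,"linear":[32,6.6,0],"roll":0},{"fingers":8.5,"linear":[32,6.6,0],"roll":0},{"fingers":8.5,"linear":[32,6.6,0],"roll":0},{"fingers":8.5,"linear":[32,6.6,0],"roll":0},{"fingers":8.5,"linear":[32,6.6,0],"roll":0}]' >/dev/null; python3 -m crank '[{"fingers":8.5,"linear":[18,3.9,0],"roll":-0.12},{"fingers":8.5,"linear":[18,3.9,0],"roll":-0.12},{"fingers":8.5,"linear":[18,3.9,0],"roll":-0.18},{"fingers":8.5,"linear":[18,3.9,0],"roll":-0.18},{"fingers":8.5,"linear":[18,3.9,0],"roll":-0.18},{"fingers":8.5,"linear":[18,3.9,0],"roll":-0.18},{"fingers":8.5,"linear":[18,3.9,0],"roll":-0.18}]'; python3 - <<'E'
from h import *
s,M=tool();print(s["joint_positions"].round(2),togo([.539,.226,.242]),np.degrees(np.arctan2(M[1,1],M[0,1])))
c=r.capture("wrist");print(c["vfov"],np.round(c["pose"],3).tolist());cv2.imwrite("pics/w1.png",c["image"][:,:,::-1])
print("pred spool rim px",pix(c,[.539,.226,.088]))
E
```

```text
t: 2.07
tcp_pos: [0.5414, 0.2113, 0.2418]
tool_rot: [-0.0, 0.679, 0.734, -0.0]
force: [-0.7, -1.6, -0.2]
grip_width: 0.085
grip_force: 0.0
[-0.03  0.48 -0.57  1.7   0.29  1.05 -0.61] [ 1.48855016 -0.12123679 -0.02350094] 4.475284716594738
59.575202525643526 [[0.997, 0.073, 0.023, 0.536], [0.077, -0.947, -0.311, 0.29], [-0.001, 0.311, -0.95, 0.373], [0.0, 0.0, 0.0, 1.0]]
pred spool rim px (np.float64(252.96818040672383), np.float64(153.55071841320338))
```

View pics/w1.png

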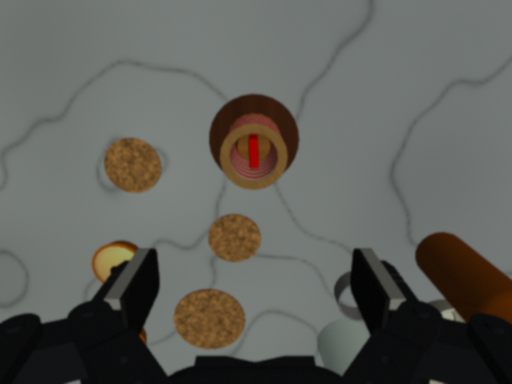

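The wrist view shows the spool rim around (254,156), with the red key head at (254,151) running along the image's vertical.

```bash
python3 - <<'E'
from h import *
c=r.capture("wrist")
im=c["image"][80:200,190:320].copy();c2=dict(c);
hsv=cv2.cvtColor(c["image"],cv2.COLOR_RGB2HSV);
m=cv2.inRange(hsv,(0,60,95),(25,255,255));m[:, :190]=0;m[:,320:]=0;m[200:]=0
k=max(cv2.findContours(m,0,1)[0],key=cv2.contourArea)
p=poly(c,k,.088);print("rim bbox px",cv2.boundingRect(k))
# lower rim arc fit: bottom half points
q=k.reshape(-1,2);q=q[q[:,1]>150];p=poly(c,q.reshape(-1,1,2),.088)
A=np.c_[2*p,np.ones(len(p))];x=np.linalg.lstsq(A,(p**2).sum(1),rcond=None)[0];print("rim",x[:2],np.sqrt(x[2]+x[0]**2+x[1]**2))
m=cv2.inRange(hsv,(0,210,130),(5,255,255));m[:, :190]=0;m[:,320:]=0;m[200:]=0
k=max(cv2.findContours(m,0,1)[0],key=cv2.contourArea);print(cv2.boundingRect(k),cv2.minAreaRect(poly(c,k,.074).astype(np.float32)))
m=cv2.inRange(hsv,(0,80,30),(15,255,90));m[:, :190]=0;m[:,320:]=0;m[200:]=0
k=max(cv2.findContours(m,0,1)[0],key=cv2.contourArea);q=k.reshape(-1,2);q=q[q[:,1]<135];p=poly(c,q.reshape(-1,1,2),.008);A=np.c_[2*p,np.ones(len(p))];x=np.linalg.lstsq(A,(p**2).sum(1),rcond=None)[0];print("stand",x[:2],np.sqrt(x[2]+x[0]**2+x[1]**2))
s=r.sense();print(s["tcp_pos"]);print(togo([.5385,.226,.055]))
E
```

```text
rim bbox px (220, 112, 67, 76)
rim [0.53961405 0.22209438] 0.02843930198025167
(250, 137, 9, 29) ((0.5397764444351196, 0.22322562336921692), (0.007164649665355682, 0.026092907413840294), 7.001656532287598)
stand [0.53869852 0.23476207] 0.035395506365454625
[0.54163115 0.20870407 0.24185017]
[ 1.77530888 -0.16639798 18.68261225]
```

```bash
python3 -m crank '[{"fingers":8.5,"linear":[1.45,-0.1,3],"roll":-0.04},{"fingers":8.5,"linear":[1.45,-0.1,7],"roll":-0.04},{"fingers":8.5,"linear":[1.45,-0.1,11],"roll":-0.04},{"fingers":8.5,"linear":[1.45,-0.1,14],"roll":-0.04},{"fingers":8.5,"linear":[1.45,-0.1,16.5],"roll":-0.04},{"fingers":8.5,"linear":[1.45,-0.1,18.5],"roll":-0.04},{"fingers":8.5,"linear":[1.45,-0.1,18.5],"roll":-0.04},{"fingers":8.5,"linear":[1.45,-0.1,18.5],"roll":-0.04}]'; python3 -m crank '[{"fingers":4,"linear":[0,0,0],"roll":0},{"fingers":4,"linear":[0,0,0],"roll":0},{"fingers":4,"linear":[0,0,0],"roll":0},{"fingers":4,"linear":[0,0,0],"roll":0},{"fingers":4,"linear":[0,0,0],"roll":0},{"fingers":4,"linear":[0,0,0],"roll":0}]'
```

```text
t: 2.83
tcp_pos: [0.5393, 0.2229, 0.057]
tool_rot: [-0.0, 0.666, 0.746, -0.001]
force: [0.1, 0.1, -0.1]
grip_width: 0.0851
grip_force: 0.0
t: 3.33
tcp_pos: [0.541, 0.225, 0.0593]
tool_rot: [0.001, 0.665, 0.747, 0.001]
force: [-0.4, -0.5, 6.3]
grip_width: 0.0576
grip_force: 64.8
```

```bash
python3 -m crank '[{"fingers":4,"linear":[0,0,-0.5],"roll":0},{"fingers":4,"linear":[0,0,-1.5],"roll":0},{"fingers":4,"linear":[0,0,-3],"roll":0},{"fingers":4,"linear":[0,0,-5],"roll":0},{"fingers":4,"linear":[0,0,-7],"roll":0},{"fingers":4,"linear":[0,0,-9],"roll":0},{"fingers":4,"linear":[0,0,-10],"roll":0},{"fingers":4,"linear":[0,0,-10],"roll":0}]'; python3 - <<'E'
from h import *
c=r.capture("scene");cv2.imwrite("pics/s2.png",cv2.resize(c["image"][120:320,180:480,::-1],None,fx=2.5,fy=2.5))
s,M=tool();print(s["tcp_pos"],togo([.4975,-.0215,.16]),np.degrees(np.arctan2(M[1,1],M[0,1])),s["joint_positions"].round(2))
E
```

```text
t: 4.0
tcp_pos: [0.5412, 0.2256, 0.1603]
tool_rot: [0.001, 0.665, 0.747, 0.002]
force: [0.3, 0.6, -1.0]
grip_width: 0.0577
grip_force: 64.2
[0.54030369 0.22492754 0.15846946] [-23.98258049  -7.10024086  -0.18094657] 6.638806823512784 [-0.08  0.59 -0.54  1.76  0.38  0.89 -0.66]
```

View pics/s2.png

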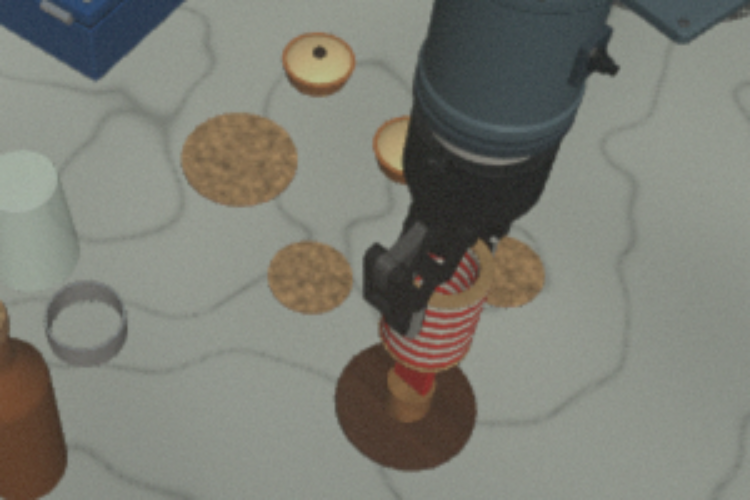

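The spool hangs clear above the stand, and the key stands in the post at about (410,380) in the crop. Next I carry the spool to the mat.

```bash
python3 -m crank '[{"fingers":4,"linear":[-3,-0.9,0],"roll":0},{"fingers":4,"linear":[-7,-2.1,0],"roll":0},{"fingers":4,"linear":[-11,-3.3,0],"roll":0},{"fingers":4,"linear":[-15,-4.5,0],"roll":0},{"fingers":4,"linear":[-19,-5.6,0],"roll":0},{"fingers":4,"linear":[-22,-6.5,0],"roll":0},{"fingers":4,"linear":[-24,-7.1,0],"roll":0},{"fingers":4,"linear":[-24,-7.1,0],"roll":0}]'; python3 -m crank '[{"fingers":4,"linear":[0,0,2],"roll":0},{"fingers":4,"linear":[0,0,5],"roll":0},{"fingers":4,"linear":[0,0,7.5],"roll":0},{"fingers":4,"linear":[0,0,9],"roll":0},{"fingers":4,"linear":[0,0,9.5],"roll":0},{"fingers":4,"linear":[0,0,9.5],"roll":0}]';python3 - <<'E'
from h import *
print(togo([.4975,-.0215,.0555]))
c=r.capture("top");k=max(blobs(c,(5,70,60),(18,200,200)),key=cv2.contourArea)
cv2.imwrite("pics/t3.png",cv2.resize(c["image"][170:300,190:340,::-1],None,fx=4,fy=4))
E
```

```text
t: 4.72
tcp_pos: [0.4947, -0.0282, 0.1556]
tool_rot: [-0.001, 0.668, 0.744, -0.003]
force: [0.1, -0.2, -1.9]
grip_width: 0.0578
grip_force: 64.5
t: 5.22
tcp_pos: [0.4955, -0.0211, 0.0606]
tool_rot: [-0.002, 0.665, 0.747, -0.001]
force: [0.9, -0.6, -1.1]
grip_width: 0.0579
grip_force: 64.4
[-0.05939692  0.1972156   0.51259363]
```

View pics/t3.png

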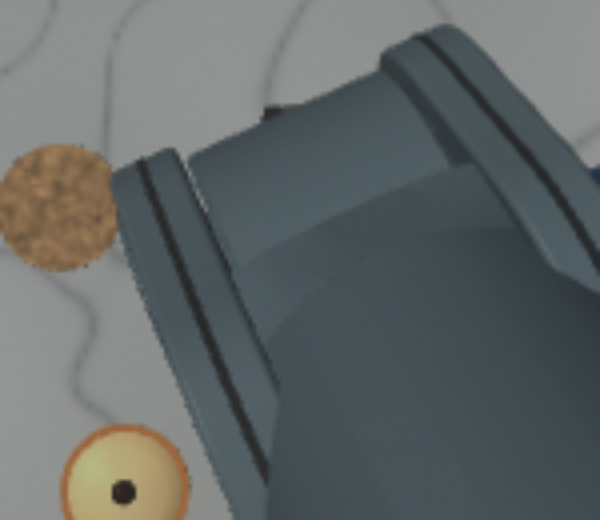

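The arm hides the mat at this angle, so I'll lower by feel.

```bash
python3 -m crank '[{"fingers":4,"linear":[0,0.1,0.2],"roll":0},{"fingers":4,"linear":[0,0.1,0.4],"roll":0},{"fingers":4,"linear":[0,0.1,0.4],"roll":0},{"fingers":4,"linear":[0,0.1,0.4],"roll":0}]'; python3 -m crank '[{"fingers":4,"linear":[0,0,0.1],"roll":0},{"fingers":4,"linear":[0,0,0.2],"roll":0},{"fingers":4,"linear":[0,0,0.2],"roll":0},{"fingers":4,"linear":[0,0,0.2],"roll":0}]'
```

```text
t: 5.6
tcp_pos: [0.4983, -0.0218, 0.0588]
tool_rot: [0.0, 0.665, 0.747, 0.0]
force: [0.1, -0.0, -0.8]
grip_width: 0.0579
grip_force: 64.4
t: 5.93
tcp_pos: [0.4979, -0.0218, 0.0563]
tool_rot: [-0.0, 0.665, 0.747, -0.0]
force: [0.4, -0.0, -1.2]
grip_width: 0.0576
grip_force: 64.4
```

```bash
for i in 1 2; do python3 -m crank '[{"fingers":4,"linear":[0,0,0.08],"roll":0},{"fingers":4,"linear":[0,0,0.15],"roll":0},{"fingers":4,"linear":[0,0,0.15],"roll":0}]' | grep -E "tcp|^force|forc"; done
```

```text
tcp_pos: [0.498, -0.0217, 0.0553]
force: [-2.6, 0.2, 6.4]
grip_force: 65.2
tcp_pos: [0.498, -0.0218, 0.0552]
force: [-8.3, -0.3, 26.7]
grip_force: 67.5
```

```bash
python3 -m crank '[{"fingers":4,"linear":[0,0,-0.15],"roll":0},{"fingers":4,"linear":[0,0,-0.2],"roll":0},{"fingers":8.5,"linear":[0,0,-0.2],"roll":0},{"fingers":8.5,"linear":[0,0,-0.2],"roll":0},{"fingers":8.5,"linear":[0,0,-0.2],"roll":0},{"fingers":8.5,"linear":[0,0,-0.2],"roll":0},{"fingers":8.5,"linear":[0,0,-0.2],"roll":0},{"fingers":8.5,"linear":[0,0,-0.2],"roll":0}]'; python3 -m crank '[{"fingers":8.5,"linear":[0,0,-2],"roll":0},{"fingers":8.5,"linear":[0,0,-5],"roll":0},{"fingers":8.5,"linear":[0,0,-9],"roll":0},{"fingers":8.5,"linear":[0,0,-12],"roll":0},{"fingers":8.5,"linear":[0,0,-12],"roll":0}]'; python3 - <<'E'
from h import *
s,M=tool();print(togo([.5395,.2235,.19]),np.degrees(np.arctan2(M[1,1],M[0,1])))
E
```

```text
t: 7.1
tcp_pos: [0.4979, -0.0217, 0.0552]
tool_rot: [-0.0, 0.665, 0.747, -0.0]
force: [0.2, -0.9, 0.5]
grip_width: 0.085
grip_force: 0.0
t: 7.52
tcp_pos: [0.5016, -0.0214, 0.1808]
tool_rot: [0.004, 0.665, 0.747, 0.003]
force: [0.1, 0.7, 0.2]
grip_width: 0.0849
grip_force: 0.0
[23.88252399  6.60749187 -0.89861465] 6.648367251647933
```

```bash
python3 -m crank '[{"fingers":8.5,"linear":[4,1.1,0],"roll":0},{"fingers":8.5,"linear":[8,2.2,0],"roll":0},{"fingers":8.5,"linear":[12,3.3,0],"roll":0},{"fingers":8.5,"linear":[16,4.4,0],"roll":0},{"fingers":8.5,"linear":[20,5.6,0],"roll":0},{"fingers":8.5,"linear":[23.8,6.8,0],"roll":0},{"fingers":8.5,"linear":[23.8,6.8,0],"roll":0},{"fingers":8.5,"linear":[23.8,6.8,0],"roll":0}]'; python3 -m crank '[{"fingers":6,"linear":[0,0,0],"roll":0},{"fingers":6,"linear":[0,0,0],"roll":0},{"fingers":6,"linear":[0,0,0],"roll":0},{"fingers":6,"linear":[0,0,0],"roll":0}]' ; python3 - <<'E'
from h import *
c=r.capture("wrist");u,v=map(int,pix(c,[.5395,.2235,.074]));print(u,v)
hsv=cv2.cvtColor(c["image"],cv2.COLOR_RGB2HSV);m=cv2.inRange(hsv,(0,150,80),(6,255,255))|cv2.inRange(hsv,(174,150,80),(180,255,255))
for k in cv2.findContours(m,0,1)[0]:
    if cv2.contourArea(k)>60: print(cv2.boundingRect(k),cv2.minAreaRect(poly(c,k,.074).astype(np.float32)))
s,M=tool();print(s["tcp_pos"],np.degrees(np.arctan2(M[1,1],M[0,1])))
cv2.imwrite("pics/w4.png",c["image"][:,:,::-1])
t=r.capture("top");m=cv2.inRange(cv2.cvtColor(t["image"],cv2.COLOR_RGB2HSV),(0,180,100),(6,255,255))
# spool on mat in top view
k=[k for k in blobs(t,(5,70,80),(28,200,200)) if 230<k.mean(0)[0][0]<310 and 190<k.mean(0)[0][1]<260]
for q in k: print(cv2.boundingRect(q))
cv2.imwrite("pics/t4.png",cv2.resize(t["image"][170:300,190:340,::-1],None,fx=4,fy=4))
E
```

```text
t: 8.18
tcp_pos: [0.5371, 0.2258, 0.1749]
tool_rot: [-0.001, 0.663, 0.749, 0.0]
force: [0.3, -0.5, 0.2]
grip_width: 0.085
grip_force: 0.0
t: 8.52
tcp_pos: [0.5381, 0.2208, 0.1752]
tool_rot: [0.0, 0.666, 0.746, -0.0]
force: [0.3, -0.4, -0.7]
grip_width: 0.0601
grip_force: 0.0
256 186
(182, 349, 30, 7) ((0.505029022693634, 0.06658235192298889), (0.025264112278819084, 0.006215851753950119), 3.0029075145721436)
(250, 158, 13, 47) ((0.5387595295906067, 0.2269064486026764), (0.00879343319684267, 0.035025522112846375), 6.853209495544434)
[0.53817945 0.22122615 0.17530622] 6.542733981101834
(241, 213, 47, 47)
```

View pics/w4.png

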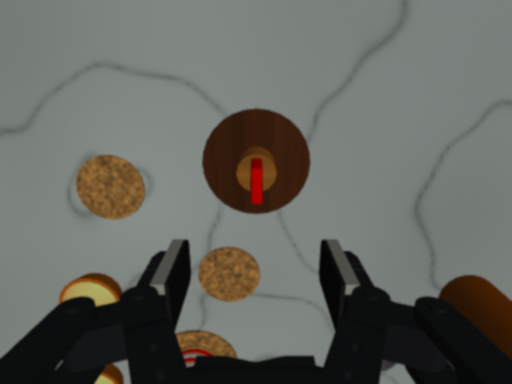

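The wrist view shows the key upright in the post at (256,182), its head aligned with the tool. The spool on the mat is just visible at the bottom, around (205,350).

```bash
python3 -m crank '[{"fingers":4,"linear":[0.21,0.08,3],"roll":0},{"fingers":4,"linear":[0.21,0.08,6],"roll":0},{"fingers":4,"linear":[0.21,0.08,9],"roll":0},{"fingers":4,"linear":[0.21,0.08,11],"roll":0},{"fingers":4,"linear":[0.21,0.08,12.2],"roll":0},{"fingers":4,"linear":[0.21,0.08,12.2],"roll":0},{"fingers":4,"linear":[0.21,0.08,12.2],"roll":0},{"fingers":4,"linear":[0.21,0.08,12.2],"roll":0}]'; python3 -m crank '[{"fingers":0,"linear":[0,0,0],"roll":0},{"fingers":0,"linear":[0,0,0],"roll":0},{"fingers":0,"linear":[0,0,0],"roll":0},{"fingers":0,"linear":[0,0,0],"roll":0},{"fingers":0,"linear":[0,0,0],"roll":0},{"fingers":0,"linear":[0,0,0],"roll":0},{"fingers":0,"linear":[0,0,0],"roll":0}]'
```

```text
t: 9.28
tcp_pos: [0.5395, 0.2253, 0.0547]
tool_rot: [0.0, 0.665, 0.747, 0.001]
force: [0.4, 0.0, -0.1]
grip_width: 0.0397
grip_force: 0.0
t: 9.87
tcp_pos: [0.5393, 0.225, 0.0545]
tool_rot: [0.001, 0.665, 0.747, 0.001]
force: [-1.2, -0.6, 7.2]
grip_width: 0.008
grip_force: 59.4
```

View pics/t4.png

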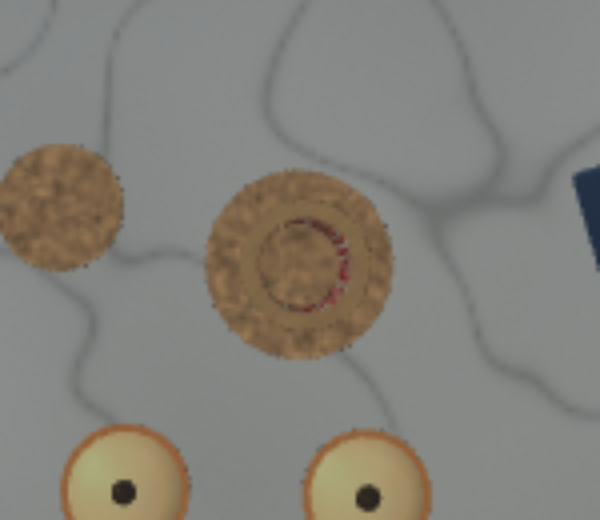

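The spool stands centred on the large mat at about (300,265) in the crop, and the key is gripped. Next I lift it and measure the lock.

```bash
python3 -m crank '[{"fingers":0,"linear":[0,0,-0.5],"roll":0},{"fingers":0,"linear":[0,0,-1.5],"roll":0},{"fingers":0,"linear":[0,0,-3.5],"roll":0},{"fingers":0,"linear":[0,0,-6.5],"roll":0},{"fingers":0,"linear":[0,0,-10],"roll":0},{"fingers":0,"linear":[0,0,-14],"roll":0},{"fingers":0,"linear":[0,0,-15],"roll":0},{"fingers":0,"linear":[0,0,-15],"roll":0}]'; python3 - <<'E'
from h import *
def lock(c,near):
    u,v=map(int,pix(c,near));w=40;x0,y0=max(u-w,0),max(v-w,0)
    hsv=cv2.cvtColor(c["image"],cv2.COLOR_RGB2HSV)[y0:v+w,x0:u+w]
    b=cv2.inRange(hsv,(15,90,60),(30,255,255));k=max(cv2.findContours(b,0,1)[0],key=cv2.contourArea)
    f=np.zeros_like(b);cv2.drawContours(f,[k],-1,255,-1);d=f&cv2.inRange(hsv,(0,0,0),(180,255,70))
    e=max(cv2.findContours(d,0,1)[0],key=cv2.contourArea);o=np.array([x0,y0])
    print("brass",cv2.minAreaRect(poly(c,k+o,.092).astype(np.float32)),"slot",cv2.minAreaRect(poly(c,e+o,.092).astype(np.float32)),cv2.boundingRect(e+o))
c=r.capture("top");lock(c,[.4757,-.2595,.092])
k=max(blobs(c,(105,120,60),(120,255,255)),key=cv2.contourArea)
a=cv2.approxPolyDP(cv2.convexHull(k),5,True);print(a.reshape(-1,2).tolist(),poly(c,a,.085).round(4).tolist())
s,M=tool();print(s["tcp_pos"],togo([.476,-.26,.205]),s["joint_positions"].round(2))
E
```

```text
t: 10.53
tcp_pos: [0.5405, 0.226, 0.2078]
tool_rot: [0.002, 0.665, 0.747, 0.003]
force: [-0.2, 0.5, -0.6]
grip_width: 0.0084
grip_force: 59.4
brass ((0.4765058755874634, -0.25859424471855164), (0.03761415183544159, 0.03732599690556526), 88.61695861816406) slot ((0.4760962426662445, -0.26016905903816223), (0.009545565582811832, 0.01894127018749714), 16.806751251220703) (394, 247, 12, 8)
[[418, 191], [442, 263], [370, 284], [353, 279], [335, 214]] [[0.5854, -0.3007], [0.4559, -0.3395], [0.4161, -0.209], [0.4241, -0.1787], [0.5392, -0.1472]]
[0.53927768 0.22505064 0.20519179] [-47.44783381 -11.89464862  -0.05134411] [-0.04  0.53 -0.59  1.73  0.35  0.98 -0.64]
```

```bash
python3 -m crank '[{"fingers":0,"linear":[-4,-1,0],"roll":0},{"fingers":0,"linear":[-8,-2,0],"roll":0},{"fingers":0,"linear":[-12,-3,0],"roll":0},{"fingers":0,"linear":[-16,-4,0],"roll":0},{"fingers":0,"linear":[-20,-5,0],"roll":0},{"fingers":0,"linear":[-24,-6,0],"roll":0},{"fingers":0,"linear":[-28,-7,0],"roll":0},{"fingers":0,"linear":[-32,-8,0],"roll":0}]'; python3 -m crank '[{"fingers":0,"linear":[-4,-1,0],"roll":-0.1},{"fingers":0,"linear":[-8,-2,0],"roll":-0.17},{"fingers":0,"linear":[-12,-3,0],"roll":-0.17},{"fingers":0,"linear":[-15.4,-3.9,0],"roll":-0.17},{"fingers":0,"linear":[-15.4,-3.9,0],"roll":-0.17},{"fingers":0,"linear":[-15.4,-3.9,0],"roll":-0.17},{"fingers":0,"linear":[-15.4,-3.9,0],"roll":-0.17},{"fingers":0,"linear":[-15.4,-3.9,0],"roll":-0.17}]'; python3 - <<'E'
from h import *
s,M=tool();print(togo([.4763,-.2595,.205]),s["joint_positions"].round(2),np.degrees(np.arctan2(M[1,1],M[0,1])))
c=r.capture("wrist");cv2.imwrite("pics/w5.png",c["image"][:,:,::-1]);print(pix(c,[.4763,-.2595,.092]),pix(c,s["tcp_pos"]-[0,0,.0425]))
E
```

```text
t: 11.25
tcp_pos: [0.4941, -0.1043, 0.2019]
tool_rot: [-0.001, 0.665, 0.747, -0.001]
force: [1.1, -0.1, -0.1]
grip_width: 0.0079
grip_force: 59.4
t: 11.92
tcp_pos: [0.4751, -0.2579, 0.2025]
tool_rot: [-0.001, 0.598, 0.801, 0.0]
force: [0.4, 1.3, -1.0]
grip_width: 0.0077
grip_force: 59.4
[-0.1866259   0.07165969 -0.24747302] [ 0.83  0.46 -0.53  1.84  0.28  0.92  0.46] 16.533913377615654
(np.float64(255.3836605418532), np.float64(187.86691719467365)) (np.float64(254.34847838129141), np.float64(222.87272163357693))
```

View pics/w5.png

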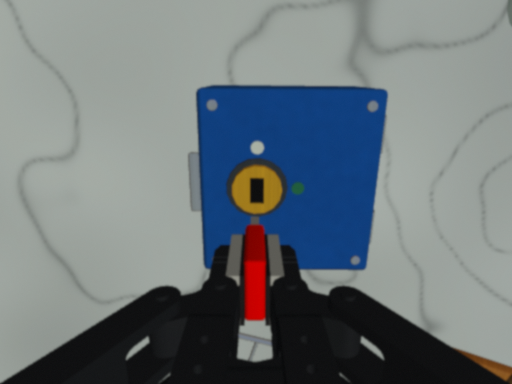

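The wrist view shows the lock at (257,189) with its slot upright at (257,190). The held key's blade tip is at about (254,219), parallel to the slot. Next I measure the slot and blade offsets.

```bash
cat >> h.py <<'E'
def lockw(c):
    hsv=cv2.cvtColor(c["image"],cv2.COLOR_RGB2HSV)
    b=cv2.inRange(hsv,(17,120,90),(32,255,255));b[300:]=0;b[:,:200]=0;b[:,320:]=0
    k=max(cv2.findContours(b,0,1)[0],key=cv2.contourArea);f=np.zeros_like(b);cv2.drawContours(f,[cv2.convexHull(k)],-1,255,-1)
    d=f&cv2.inRange(hsv,(0,0,0),(180,255,70));e=max(cv2.findContours(d,0,1)[0],key=cv2.contourArea)
    B=cv2.minAreaRect(poly(c,cv2.convexHull(k),.092).astype(np.float32));S=cv2.minAreaRect(poly(c,e,.092).astype(np.float32))
    print("brass",np.round(B[0],4),np.round(B[1],4),"slot",np.round(S[0],4),np.round(S[1],4),round(S[2],1),cv2.boundingRect(e));return S
E
python3 - <<'E'
from h import *
c=r.capture("wrist");lockw(c);s,M=tool();print(s["tcp_pos"],np.degrees(np.arctan2(M[1,1],M[0,1])))
hsv=cv2.cvtColor(c["image"],cv2.COLOR_RGB2HSV);m=cv2.inRange(hsv,(0,200,100),(6,255,255));m[:, :200]=0;m[:,320:]=0
k=max(cv2.findContours(m,0,1)[0],key=cv2.contourArea);print("head",cv2.boundingRect(k),cv2.minAreaRect(k))
print(hsv[221,240:272].tolist())
for y in (216,219,222):print(c["image"][y,246:264].sum(1).tolist())
# predicted key shoulder and tip pixels (blade at TCP axis)
X=M[:,0];
for z in(-.0165,-.0425):
  for a in(.014,.007,-.007): print(z,a,np.round(pix(c,s["tcp_pos"]+[0,0,z]+X*a),1))
E
```

```text
brass [ 0.4774 -0.2608] [0.0382 0.0386] slot [ 0.4775 -0.2612] [0.0092 0.0177] 16.5 (250, 179, 13, 23)
[ 0.47542332 -0.25812082  0.20300141] 16.550275894502466
head (244, 225, 22, 95) ((254.5, 272.0), (94.0, 21.0), 90.0)
[[107, 224, 123], [107, 222, 122], [107, 224, 123], [107, 226, 122], [107, 220, 124], [107, 222, 124], [107, 224, 124], [107, 222, 125], [107, 222, 124], [108, 204, 120], [108, 146, 108], [111, 49, 88], [30, 6, 81], [20, 18, 83], [18, 15, 83], [20, 18, 83], [20, 18, 83], [0, 6, 82], [112, 63, 93], [109, 160, 113], [107, 210, 124], [107, 219, 126], [107, 222, 125], [107, 224, 124], [107, 226, 124], [107, 226, 123], [107, 224, 124], [107, 226, 123], [107, 218, 124], [107, 222, 123], [107, 222, 123], [107, 224, 123]]
[204, 196, 193, 195, 205, 206, 209, 208, 205, 205, 201, 199, 196, 196, 189, 193, 198, 197]
[201, 203, 203, 209, 225, 239, 243, 242, 243, 241, 244, 240, 240, 223, 208, 204, 204, 204]
[204, 205, 205, 210, 222, 236, 237, 239, 235, 241, 241, 239, 235, 223, 205, 203, 206, 204]
-0.0165 0.014 [254.4 219.3]
-0.0165 0.007 [254.4 232.6]
-0.0165 -0.007 [254.5 258.1]
-0.0425 0.014 [254.4 200.2]
-0.0425 0.007 [254.5 211.9]
-0.0425 -0.007 [254.5 234.6]
```

```bash
python3 - <<'E'
from h import *
from scipy.optimize import least_squares as L
c=r.capture("wrist");S=lockw(c);s,M=tool();X=M[:,0];p=s["tcp_pos"]
f=lambda q:[pix(c,p+X*(q[0]+.014)+[0,0,q[1]])[1]-225, pix(c,p+X*(q[0]-.014)+[0,0,q[1]+.036])[1]-320.5]
q=L(f,[0,-.0165]).x;print("key offset x,h",q,"tip row",pix(c,p+X*(q[0]+.006)+[0,0,q[1]-.026]))
lock=np.array([S[0][0],S[0][1],.12]);g=M.T@(lock-p)*100;print("togo tcp",g,"key-corrected x",g[0]-q[0]*100)
f2=L(lambda a:[pix(c,p+X*(a[0]+.014)+[0,0,-.0165])[1]-225],[0]).x;print("x only",f2)
E
```

```text
brass [ 0.4773 -0.2603] [0.0383 0.0386] slot [ 0.4776 -0.2612] [0.0092 0.0185] 16.5 (250, 178, 13, 24)
key offset x,h [-0.00609843 -0.02329135] tip row (np.float64(254.2553654819107), np.float64(218.6837121296198))
togo tcp [-0.32977756  0.1303564   8.31328077] key-corrected x 0.2800651783832357
x only [-0.00295324]
```

```bash
python3 -m crank '[{"fingers":0,"linear":[-2.2,0.13,2],"roll":0},{"fingers":0,"linear":[-2.2,0.13,3.5],"roll":0},{"fingers":0,"linear":[-2.2,0.13,4.5],"roll":0},{"fingers":0,"linear":[-2.2,0.13,4.8],"roll":0},{"fingers":0,"linear":[-2.2,0.13,4.8],"roll":0},{"fingers":0,"linear":[-2.2,0.13,4.8],"roll":0}]'; python3 - <<'E'
from h import *
c=r.capture("wrist");S=lockw(c);s,M=tool();print(s["tcp_pos"],togo([S[0][0],S[0][1],.12]))
X=M[:,0]
for z,a in((-.0165,.014),(-.0425,.007),(-.0425,-.007)): print(z,a,np.round(pix(c,s["tcp_pos"]+[0,0,z]+X*a),1))
cv2.imwrite("pics/w6.png",cv2.resize(c["image"][140:300,180:330,::-1],None,fx=3.7,fy=3.7,interpolation=cv2.INTER_CUBIC))
E
```

```text
t: 12.57
tcp_pos: [0.483, -0.2798, 0.1558]
tool_rot: [0.0, 0.599, 0.801, 0.0]
force: [-0.2, 0.1, -0.0]
grip_width: 0.0082
grip_force: 59.4
brass [ 0.4775 -0.2606] [0.0384 0.0393] slot [ 0.4776 -0.2611] [0.0092 0.0184] 16.4 (247, 164, 16, 30)
[ 0.4831946  -0.28011307  0.15608226] [1.98673598e+00 2.86300795e-03 3.60702792e+00]
-0.0165 0.014 [254.5 219.5]
-0.0425 0.007 [254.4 212. ]
-0.0425 -0.007 [254.5 234.7]
```

View pics/w6.png

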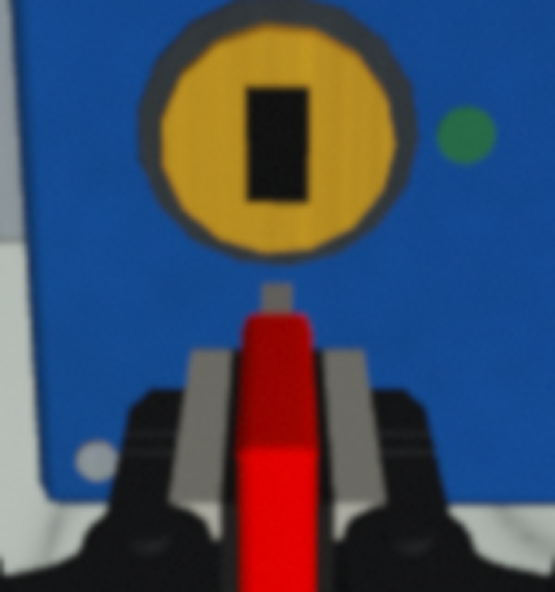

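The crop shows the slot centred at (277,144) and the blade tip at (277,284), so they are aligned sideways. The pad tips are at row 350, the head's underside at row 313 and its near top edge at row 448. I'll use these to calibrate how the key sits relative to the pads.

```bash
python3 - <<'E'
from h import *
from scipy.optimize import least_squares as L
c=r.capture("wrist");s,M=tool();X=M[:,0];p=s["tcp_pos"]
row=lambda a,z:pix(c,p+X*a+[0,0,z])[1]
print("pad tip pred",row(.011,-.011),"obs 234.6")
f=lambda q:[row(q[0]+.014,q[1])-224.6,row(q[0]+.014,q[1]+.036)-261,row(q[0]-.014,q[1]+.036)-320.5,row(q[0]+.0065,q[1]-.026)-216.8]
w=L(f,[0,-.0165]);print(w.x,w.fun)
for h in(-.0165,-.019):
  g=lambda q:[row(q[0]+.014,h)-224.6,row(q[0]+.014,h+.036)-261,row(q[0]+.0065,h-.026)-216.8]
  w=L(g,[0]);print(h,w.x,w.fun)
E
```

```text
pad tip pred 229.9881549368552 obs 234.6
[-0.00508854 -0.0223173 ] [-0.74616694  0.9803114  -0.41361629  0.00269151]
-0.0165 [-0.00199136] [-1.54247178  1.91930935 -0.92243583]
-0.019 [-0.00329154] [-1.25027682  1.43417297 -0.56708113]
```

```bash
python3 -m crank '[{"fingers":0,"linear":[1.5,0,0],"roll":0},{"fingers":0,"linear":[2.25,0,0],"roll":0},{"fingers":0,"linear":[2.25,0,0],"roll":0},{"fingers":0,"linear":[2.25,0,1],"roll":0},{"fingers":0,"linear":[2.25,0,1.6],"roll":0},{"fingers":0,"linear":[2.25,0,1.6],"roll":0}]'; python3 -m crank '[{"fingers":0,"linear":[0,0,0.2],"roll":0},{"fingers":0,"linear":[0,0,0.4],"roll":0},{"fingers":0,"linear":[0,0,0.6],"roll":0},{"fingers":0,"linear":[0,0,0.8],"roll":0},{"fingers":0,"linear":[0,0,0.8],"roll":0}]'; python3 -m crank '[{"fingers":0,"linear":[0,0,0.15],"roll":0},{"fingers":0,"linear":[0,0,0.3],"roll":0},{"fingers":0,"linear":[0,0,0.45],"roll":0},{"fingers":0,"linear":[0,0,0.45],"roll":0}]'
```

```text
t: 13.17
tcp_pos: [0.4753, -0.2593, 0.1376]
tool_rot: [-0.001, 0.599, 0.801, -0.0]
force: [-0.7, -0.1, -0.4]
grip_width: 0.0081
grip_force: 59.4
t: 13.58
tcp_pos: [0.4761, -0.259, 0.1309]
tool_rot: [-0.0, 0.599, 0.801, -0.0]
force: [-0.6, 0.5, -0.7]
grip_width: 0.0081
grip_force: 59.4
t: 13.92
tcp_pos: [0.4762, -0.2591, 0.1266]
tool_rot: [-0.0, 0.599, 0.801, -0.0]
force: [-0.6, 0.3, 0.3]
grip_width: 0.0082
grip_force: 59.4
```

The tip is about 8 mm into the slot with no side force. Next I push slowly past the pins while rocking.

```bash
for i in 1 2 3; do python3 -m crank '[{"fingers":0,"linear":[0,0,0.05],"roll":0.08},{"fingers":0,"linear":[0,0,0.1],"roll":0},{"fingers":0,"linear":[0,0,0.15],"roll":-0.08},{"fingers":0,"linear":[0,0,0.2],"roll":0},{"fingers":0,"linear":[0,0,0.25],"roll":0.08},{"fingers":0,"linear":[0,0,0.3],"roll":0},{"fingers":0,"linear":[0,0,0.3],"roll":-0.08},{"fingers":0,"linear":[0,0,0.3],"roll":0}]' | grep -E "tcp|force"; done
```

```text
tcp_pos: [0.4776, -0.259, 0.1243]
force: [1.7, -0.4, 0.2]
grip_force: 59.6
tcp_pos: [0.4776, -0.2589, 0.1212]
force: [2.2, 0.9, 0.7]
grip_force: 59.4
tcp_pos: [0.4776, -0.259, 0.1183]
force: [1.7, 1.2, 2.0]
grip_force: 59.7
```

```bash
for i in 1 2 3; do python3 -m crank '[{"fingers":0,"linear":[0,0,0.05],"roll":0.08},{"fingers":0,"linear":[0,0,0.1],"roll":0},{"fingers":0,"linear":[0,0,0.15],"roll":-0.08},{"fingers":0,"linear":[0,0,0.2],"roll":0},{"fingers":0,"linear":[0,0,0.25],"roll":0.08},{"fingers":0,"linear":[0,0,0.3],"roll":0},{"fingers":0,"linear":[0,0,0.3],"roll":-0.08},{"fingers":0,"linear":[0,0,0.3],"roll":0}]' | grep -E "tcp|force"; done
```

```text
tcp_pos: [0.4772, -0.2595, 0.1154]
force: [0.8, -0.9, 2.2]
grip_force: 59.7
tcp_pos: [0.4768, -0.259, 0.1119]
force: [1.1, 0.7, -0.7]
grip_force: 59.4
tcp_pos: [0.4768, -0.259, 0.1089]
force: [0.7, 0.1, 0.3]
grip_force: 59.4
```

```bash
for i in 1 2; do python3 -m crank '[{"fingers":0,"linear":[0,0,0.05],"roll":0.07},{"fingers":0,"linear":[0,0,0.1],"roll":0},{"fingers":0,"linear":[0,0,0.1],"roll":-0.07},{"fingers":0,"linear":[0,0,0.1],"roll":0},{"fingers":0,"linear":[0,0,0.1],"roll":0}]' | grep -E "tcp|force"; done
```

```text
tcp_pos: [0.4769, -0.2592, 0.1084]
force: [0.0, 0.2, 3.9]
grip_force: 60.1
tcp_pos: [0.4771, -0.2595, 0.1082]
force: [-2.3, 1.5, 12.7]
grip_force: 61.4
```

The shoulder has reached the cylinder top: the height matches the prediction and there is about 13 N of reaction. Now the turn.

```bash
python3 -m crank '[{"fingers":0,"linear":[0,0,0],"roll":0.08},{"fingers":0,"linear":[0,0,0],"roll":0.16},{"fingers":0,"linear":[0,0,0],"roll":0.24},{"fingers":0,"linear":[0,0,0],"roll":0.32},{"fingers":0,"linear":[0,0,0],"roll":0.4},{"fingers":0,"linear":[0,0,0],"roll":0.48},{"fingers":0,"linear":[0,0,0],"roll":0.56},{"fingers":0,"linear":[0,0,0],"roll":0.6}]';python3 - <<'E'
from h import *
s,M=tool();print(s["moment"],s["joint_positions"].round(2),np.degrees(np.arctan2(M[1,1],M[0,1])))
E
```

```text
t: 19.42
tcp_pos: [0.4777, -0.2596, 0.1083]
tool_rot: [0.002, 0.81, 0.587, 0.001]
force: [-0.8, -0.6, 9.8]
grip_width: 0.0084
grip_force: 61.1
[-0.05279725  0.18800176  0.13170701] [ 0.66  0.57 -0.32  1.9   0.26  0.71 -0.13] -18.112261414328646
```

```bash
python3 -m crank '[{"fingers":0,"linear":[0,0,0],"roll":0.08},{"fingers":0,"linear":[0,0,0],"roll":0.16},{"fingers":0,"linear":[0,0,0],"roll":0.24},{"fingers":0,"linear":[0,0,0],"roll":0.32},{"fingers":0,"linear":[0,0,0],"roll":0.4},{"fingers":0,"linear":[0,0,0],"roll":0.48},{"fingers":0,"linear":[0,0,0],"roll":0.56},{"fingers":0,"linear":[0,0,0],"roll":0.6}]';python3 - <<'E'
from h import *
s,M=tool();print(s["moment"],s["joint_positions"].round(2),np.degrees(np.arctan2(M[1,1],M[0,1])))
E
python3 -m crank '[{"fingers":0,"linear":[0,0,0],"roll":0.08},{"fingers":0,"linear":[0,0,0],"roll":0.16},{"fingers":0,"linear":[0,0,0],"roll":0.24},{"fingers":0,"linear":[0,0,0],"roll":0.32},{"fingers":0,"linear":[0,0,0],"roll":0.4},{"fingers":0,"linear":[0,0,0],"roll":0.46},{"fingers":0,"linear":[0,0,0],"roll":0.46}]';python3 - <<'E'
from h import *
s,M=tool();print(s["moment"],s["joint_positions"].round(2),np.degrees(np.arctan2(M[1,1],M[0,1])))
E
```

```text
t: 20.08
tcp_pos: [0.4781, -0.26, 0.1083]
tool_rot: [0.002, 0.947, 0.322, 0.001]
force: [0.3, -1.1, 9.8]
grip_width: 0.0082
grip_force: 60.8
[-0.27941108 -0.07877094  0.17450113] [ 0.55  0.55 -0.17  1.91  0.14  0.69 -0.62] -52.485318411588665
t: 20.67
tcp_pos: [0.4782, -0.2604, 0.1083]
tool_rot: [0.002, 0.995, 0.098, 0.002]
force: [1.5, -2.3, 8.7]
grip_width: 0.008
grip_force: 60.7
[-0.40796946 -0.11983892  0.11607326] [ 0.46  0.54 -0.05  1.92  0.04  0.68 -1.  ] -78.80076261753558
```

```bash
for i in 1 2 3; do python3 -m crank '[{"fingers":0,"linear":[0,0,0],"roll":0.03},{"fingers":0,"linear":[0,0,0],"roll":0.06},{"fingers":0,"linear":[0,0,0],"roll":0.06},{"fingers":0,"linear":[0,0,0],"roll":0.06}]' | grep -E "tcp_pos|^force";python3 - <<'E'
from h import *
s,M=tool();print(s["moment"].round(3),np.degrees(np.arctan2(M[1,1],M[0,1])))
E
done
```

```text
tcp_pos: [0.4782, -0.2604, 0.1083]
force: [1.7, -1.0, 7.5]
[-0.45  -0.111  0.141] -82.07318410796314
tcp_pos: [0.4782, -0.2605, 0.1083]
force: [1.9, -1.7, 9.1]
[-0.446 -0.147  0.188] -85.50865512918658
tcp_pos: [0.4781, -0.2606, 0.1083]
force: [0.9, -3.0, 9.4]
[-0.52  -0.033  0.459] -88.90154015319156
```

```bash
python3 -m crank '[{"fingers":0,"linear":[0,0,0],"roll":0.03},{"fingers":0,"linear":[0,0,0],"roll":0.03},{"fingers":0,"linear":[0,0,0],"roll":0.03},{"fingers":0,"linear":[0,0,0],"roll":0.03},{"fingers":0,"linear":[0,0,0],"roll":0.03},{"fingers":0,"linear":[0,0,0],"roll":0.03}]';python3 - <<'E'
from h import *
s,M=tool();print(s["moment"].round(3),np.degrees(np.arctan2(M[1,1],M[0,1])))
t=r.capture("top")
for k in blobs(t,(5,70,80),(28,200,200)):
    x=k.mean(0)[0]
    if 130<x[0]<310 and 190<x[1]<310: print(cv2.boundingRect(k))
E
```

```text
t: 22.17
tcp_pos: [0.4781, -0.2607, 0.1083]
tool_rot: [0.002, 1.0, -0.005, 0.002]
force: [0.4, -2.4, 8.1]
grip_width: 0.0084
grip_force: 61.3
[-0.63  -0.024  0.596] -90.58349633637152
(266, 277, 32, 34)
(205, 276, 33, 33)
(145, 265, 32, 33)
(241, 213, 47, 47)
(189, 206, 32, 32)
(131, 203, 17, 18)
```

The moment jumped from 0.19 to 0.60 N m, so the cylinder is at its stop, and the key is still held. I'm handing in.

```bash
python3 -c "
from station import r
print(r.hand_in())"
```

```text
the job is handed in; nothing more can be done
None
```

I handed the job in at about 22 s: the spool stands on the large cork mat, the key is seated in the lock, and the lock is turned a quarter clockwise and held there. I took the stop from the turning moment jumping to 0.6 N m, not from a picture. The hand-in returned no verdict.

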